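# Scrub out the used beaker and hang the brush back to drip

## Task

Take the long brush with the yellow handle out of the fork of its drip stand and scrub out the beaker with the orange band: stroke up and down inside it so that the tip of the brush goes right down to the bottom three times, and is drawn up to near the rim between these strokes. Then hang the brush back in the fork by its collar and let go. The beaker must stay standing where it is, and the beaker with the green band, the timer and the dropper bottles must be left alone.

Things in the scene. Friction and masses are not known exactly. Their poses are not given: they have to be found in the camera images.
- brush: Loose rigid bottle brush, 240 mm long, 90 g, hanging upright. Origin: centre of the bristle tip (lowest point); z up along it; round. From the tip: blue bristle head 0-85 mm, 43 mm diameter, rounded nose; steel stem 85-150 mm, 6 mm diameter; grey collar 150-157 mm, 36 mm diameter; yellow handle 157-239 mm, 22 mm diameter: grasp it here from above.
- brush_grip (a point): Middle of the grasp on the yellow handle, on the brush's axis, 205 mm above its tip.
- brush_collar (a point): Centre of the underside of the grey collar, 150 mm above the tip; this face rests on the fork.
- stand: Fixed drip stand. Origin at the foot of its post on the table, z up; its fork points along the stand's -x (roughly to the robot). White drip tray, x -135 to +30 mm, y +-55 mm, rim 16 mm high; steel post 14 mm in diameter, top 184 mm high, carrying the fork. Nothing of it is higher than 191 mm.
- stand_hang (a point): Middle of the fork's slot at the height of the bar tops: stand x = -85 mm, 180 mm above the table; axes as the stand's. The centre of the collar's underside is about here when the brush hangs properly (the start varies 5 mm along the slot); the brush tip is then 30 mm above the table.
- stand_mouth (a point): Open front end of the slot (stand x = -124 mm, 190 mm high). The fork is two level 8 mm bars, 16 mm clear between, x -48 to -112 mm, closed at the post end, front ends turned up 10 mm to here. The collar lies on the bars, the stem in the slot; the bristles do not fit through it, so the brush goes out and in by this mouth along x, lifted 15 to 35 mm off the bars.
- used_beaker: The beaker to scrub: loose, upright, white, with a wide ORANGE band round it at 60 to 82 mm; about 300 g. Origin at the centre of its underside, z up. 105 mm high, 68 mm outside diameter (73 mm at the lip and 71 mm at the band), 62 mm inside diameter, inner floor 6 mm above the origin. Open on top.
- used_beaker_rim (a point): Centre of the mouth of the orange-banded beaker, 105 mm above its underside.
- clean_beaker: Clean beaker of the same shape and size with a GREEN band: to be left alone. Origin at the centre of its underside. The two beakers may stand in either place.
- timer: Small white bench timer lying flat, 62 x 67 x 20 mm, loose; origin at the centre of its underside. Leave alone.
- dropper_a: White dropper bottle, 27 mm in diameter, 84 mm high, loose; origin at the centre of its underside. Leave alone.
- dropper_b: Yellow dropper bottle, 27 mm in diameter, 84 mm high, loose; origin at the centre of its underside. Leave alone.
Not all that is in view belongs to the job. There is more than one size of the brush; the job needs the middle-sized.

How it is judged:
By the outcome, as a careful person would: the job done as asked, in the order asked, and still so for the second after the job is handed in, with the robot touching nothing.
It also fails if it takes over 64 s, if anything falls off the work surface, if the arm or the gripper's body presses on something with over 40 N, if the wrist force passes 120 N, or if a joint passes its speed limit or range.

## Robot

A 6-joint arm with a two-finger parallel gripper is mounted at the origin on a cart in front of the work surface, level with it; the furniture and walls round the work are solid. World frame = base frame: x ahead of the robot, y to its left, z up, the work surface at z = 0. Lengths are in m, angles in rad, forces in N, time in s.
With the tool pointing down it reaches from about 0.35 to 0.85 m from the base axis. Payload 8.1 kg.
Tool frame: the origin (TCP) lies between the finger pads; the fingertips stand 11 mm ahead of it and the grasp point (between the pads) lies 8 mm behind it; y points along the fingers, x is the direction in which the jaws open and shut, and the axes are right-handed (so a half turn about y gives the same grasp; the last joint's range is limited). The gripper opens to 93 mm and grips with 3 to 60 N. Pads are 15 mm wide; open, the fingers measure 128 mm over their backs; the gripper's body (75 mm by 188 mm) begins 65 mm behind the grasp point.
Start: joints at [1.149, 0.13, 1.488, -0, 1.523, -0.085], TCP at [0.198, 0.566, 0.23] pointing down, gripper open.
Joint ranges: [-2.96, 2.96], [-0.89, 2.26], [0.02, 2.5], [-1.34, 4.48], [0, 2.73], [-2.66, 2.66]. Speed limits (rad/s): [2.39, 2.39, 2.79, 3.14, 3.14, 3.14].

## Interface

Orientations are given as a rotation vector (axis times angle).
In Python, from plant import readout, optics, robot gives the robot as it stands.
- The arm moves only by the shell command python3 -m creep 'ROWS' [FORCE]. ROWS is JSON, a list that holds one entry, the list of rows, each a list of 7 numbers: the closure, from 0 (fully open) to 1 (shut), then the shift along the tool's x, y, z in cm, then the turn, a rotation vector about the tool's x, y, z in degrees. In form: [[[grip, x, y, z, wx, wy, wz], ...]]. A call has exactly 8 rows; each row shifts and turns the pose as measured when the row begins, along the tool's axes as they then stand; what a row does not reach is not made up. A row lasts 1/10 s, in which the tool goes at most 50 mm and 8.59 degrees, less where a joint would pass 70% of its speed; a pose out of reach is approached as far as the arm can. A call is refused whole if a number of a shift passes 5 or a number of a turn 8.59, either way. A call with a gripper value outside its range is refused whole. The fingers move at their own pace and stop on an object; FORCE is the grip in N (left out, the last holds). Time passes only in rows, so rows that do not move let the fingers close, or fill a call up. It gives the time, the measured TCP pose, the force and the opening at its end, in the units of the state.
- readout.read_state(): the state, without advancing time (a new reading comes with each control period).
- optics.read_camera(name): name is "scene" or "top" or "wrist"; returns a dict with "frame" (384x512x3 uint8, red, green, blue), "depth" (384x512 float32, m along the optical axis (not along the pixel's ray), 0 where there is no reading), "intrinsics" (3x3 intrinsics, pixels), "R" (3x3) and "t" (3): a world point X has camera coordinates R X + t. Camera axes: x right, y down, z forward; pixel columns grow to the right and rows downward; lengths in m; the calibration is good to about 2 mm. A picture is of the moment at which its call begins.
- robot.close_job(): hands the job in, once; it reports no verdict.
The state is a dict: "t": time; "q": joint angles; "dq": joint speeds; "joint_torque": joint torques, N m; "tool_pos": TCP position; "orientation": TCP orientation; "force": force on the tool from outside, world axes, zero at the start; "wrist_torque": the same for the moment, N m; "opening": finger opening in m.
Only numpy, scipy, OpenCV 4.12 (cv2) and the standard library are available. Lean on these libraries where they do the work, as an engineer would, in place of code of your own. Each camera call takes 0.05 s, during which the arm holds its last target. There are 200 camera calls.

## Working session

There is one attempt and no reset: what is moved stays moved. The work goes in short steps, Python scripts to look and compute and a shell command to move; the robot and the scene stay as the last step left them, time stands still between calls to the robot, and variables do not carry over. Pictures are saved under pics/ and viewed, about 8 in all and at most 12, crops included, and the job is handed in when it is done.

```bash
ls; mkdir -p pics
cat > h.py <<'E'
import numpy as np,cv2
from plant import readout,optics,robot
def cam(n):
    c=optics.read_camera(n); np.savez(f'{n}.npz',**c); return c
def pts(c):
    K,R,t,d=c['intrinsics'],c['R'],c['t'],c['depth']
    v,u=np.mgrid[:d.shape[0],:d.shape[1]]
    P=np.stack([(u-K[0,2])/K[0,0]*d,(v-K[1,2])/K[1,1]*d,d],-1)
    return (P-t)@R
def proj(c,X):
    p=c['intrinsics']@(c['R']@np.array(X)+c['t']); return p[:2]/p[2]
E
python3 - <<'E'
from h import *
a=cam('scene');b=cam('top')
cv2.imwrite('pics/1.png',a['frame'][:,:,::-1]);cv2.imwrite('pics/2.png',b['frame'][:,:,::-1])
for c in(a,b):print(np.round(-c['R'].T@c['t'],3),c['intrinsics'][0,0])
print(readout.read_state())
E
```

```text
pics
[-0.236 -0.757  0.738] 482.9268963291624
[ 0.435 -0.284  1.165] 409.23940954045526
{'t': 0.1, 'q': array([ 1.14864628e+00,  1.31086804e-01,  1.48915238e+00, -1.09567144e-05,
        1.52300311e+00, -8.54086783e-02]), 'dq': array([ 1.81716464e-03, -2.28245930e-03, -1.83711888e-03,  1.01662989e-05,
        1.38158724e-03,  1.50706482e-03]), 'joint_torque': array([ 7.64708748e-04, -5.61341929e+01, -4.93092656e+01,  7.69345346e-02,
        2.93512386e-02, -1.36216985e-05]), 'tool_pos': array([0.19803424, 0.56585792, 0.22870152]), 'orientation': array([-1.35076411, -0.9566056 ,  0.95895021]), 'force': array([-0.02993639, -1.50823577, -0.55272111]), 'wrist_torque': array([0.00933032, 0.02126511, 0.00960871]), 'opening': 0.09285868807202469}
```

View pics/1.png

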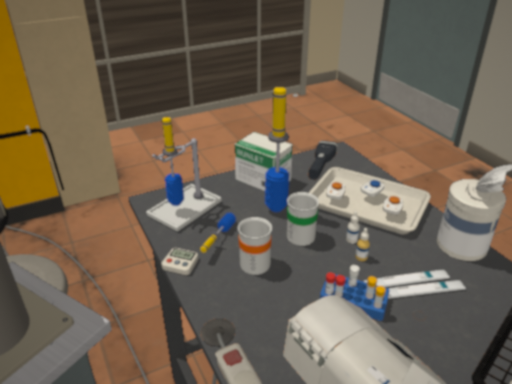

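View pics/2.png

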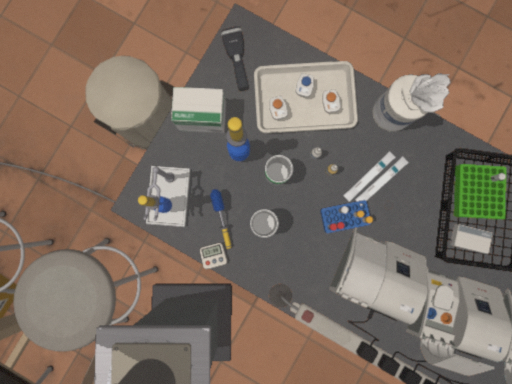

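The scene shows three yellow-handled brushes:
- one hanging in the stand (scene 168,135–175,190; top 150,203)
- a larger one standing free (278,90–210)
- a small one lying down (scene 215,232)

The hanging one is the middle size and sits in the fork, so it fits the description. The orange-band beaker is at scene (255,245) and the green-band one at (302,218). Next I measure, and confirm with a crop.

Run:
```python
from h import *
from scipy.spatial.transform import Rotation as Ro
s=readout.read_state();print('tool axes cols\n',np.round(Ro.from_rotvec(s['orientation']).as_matrix(),3))
C={n:dict(np.load(n+'.npz')) for n in('scene','top')}
def circ(x,y):
    A=np.c_[x,y,np.ones(len(x))];p=np.linalg.lstsq(A,x*x+y*y,rcond=None)[0];return p[0]/2,p[1]/2,np.sqrt(p[2]+p[0]**2/4+p[1]**2/4)
for n,c in C.items():
    P=pts(c);h=cv2.cvtColor(c['frame'],cv2.COLOR_RGB2HSV);H,S,V=h[...,0],h[...,1],h[...,2]
    ok=c['depth']>0
    for nm,m in {'yellow':(H>18)&(H<32)&(S>150)&(V>80),'orange':(H>3)&(H<16)&(S>150)&(V>120),'green':(H>55)&(H<85)&(S>100),'blue':(H>100)&(H<125)&(S>150)}.items():
        k,l,st,ce=cv2.connectedComponentsWithStats((m&ok).astype(np.uint8))
        for i in range(1,k):
            if st[i,4]<25:continue
            q=P[l==i]
            if q[:,0].mean()>1.3 or abs(q[:,2].mean())>.4 or q[:,2].mean()<-.02:continue
            print(n,nm,st[i],'med',np.round(np.median(q,0),3),'min',np.round(np.percentile(q,2,axis=0),3),'max',np.round(np.percentile(q,98,axis=0),3))
c=C['top'];P=pts(c)
# beaker rims
for z0,z1,nm in((.095,.112,'rim'),(.172,.195,'fork')):
    m=((P[...,2]>z0)&(P[...,2]<z1)&(c['depth']>0)).astype(np.uint8)
    k,l,st,ce=cv2.connectedComponentsWithStats(m)
    for i in range(1,k):
        if st[i,4]>12:
            q=P[l==i];print(nm,st[i],np.round(q.mean(0),3),'circ',np.round(circ(q[:,0],q[:,1]),4))
print([np.round(proj(c,X)) for X in((0,0,0),(.5,0,0),(.5,.3,0))])
a=C['scene']['frame'][100:290,130:330,::-1];cv2.imwrite('pics/3.png',cv2.resize(a,None,fx=3.8,fy=3.1,interpolation=2)[:600,:800])
```

```text
tool axes cols
 [[ 0.33  -0.001 -0.944]
 [ 0.944 -0.002  0.33 ]
 [-0.002 -1.     0.   ]]
scene yellow [273  86  13  10  99] med [ 0.639 -0.246  0.329] min [ 0.627 -0.259 -0.705] max [2.928 1.096 0.332]
scene yellow [272  97  14  33 409] med [ 0.631 -0.251  0.278] min [ 0.626 -0.259  0.24 ] max [ 0.648 -0.234  0.314]
scene yellow [162 117  12  30 262] med [ 0.483 -0.045  0.236] min [ 0.476 -0.051 -0.762] max [2.058 1.474 0.268]
scene yellow [273 131  12   6  57] med [ 0.632 -0.253  0.226] min [ 0.625 -0.258  0.22 ] max [ 0.648 -0.238  0.232]
scene yellow [166 148   8   4  28] med [ 0.481 -0.047  0.193] min [ 0.476 -0.049  0.187] max [ 0.493 -0.04   0.197]
scene yellow [200 235  16  18 124] med [ 0.405 -0.209  0.038] min [ 0.379 -0.218  0.014] max [ 0.442 -0.181  0.044]
scene yellow [359 242   8   5  35] med [ 0.581 -0.505  0.049] min [ 0.575 -0.511  0.042] max [ 0.586 -0.496  0.053]
scene yellow [368 276   8  11  75] med [ 0.461 -0.569  0.068] min [ 0.453 -0.577 -0.002] max [ 0.549 -0.545  0.072]
scene yellow [376 287   9   9  70] med [ 0.445 -0.594  0.069] min [ 0.439 -0.6    0.06 ] 
[... 2802 characters left out ...]
252   92   72 1257] [ 0.286 -0.607  0.105] circ [ 0.2758 -0.6059  0.0783]
rim [ 419  305   92   57 1255] [ 0.16  -0.816  0.103] circ [ 0.1669 -0.8157  0.0763]
rim [504 338   8  41 156] [ 0.094 -0.926  0.1  ] circ [ 0.0987 -0.9258  0.0258]
rim [124 368  42  16 101] [ 0.062 -0.017  0.104] circ [0.0017 0.0014 0.0693]
fork [412  74  15  33 241] [ 0.768 -0.684  0.185] circ [ 0.7651 -0.6974  0.0265]
fork [143 166  17  55 342] [ 0.507 -0.041  0.182] circ [ 0.5122 -0.0311  0.0394]
fork [429 354  41  22 109] [ 0.112 -0.723  0.186] circ [ 0.1332 -0.7447  0.0427]
fork [121 380  26   4  75] [ 0.069 -0.002  0.181] circ [0.0076 0.0014 0.0634]
[array([151., 383.]), array([155., 202.]), array([ 50., 202.])]
```

View pics/3.png

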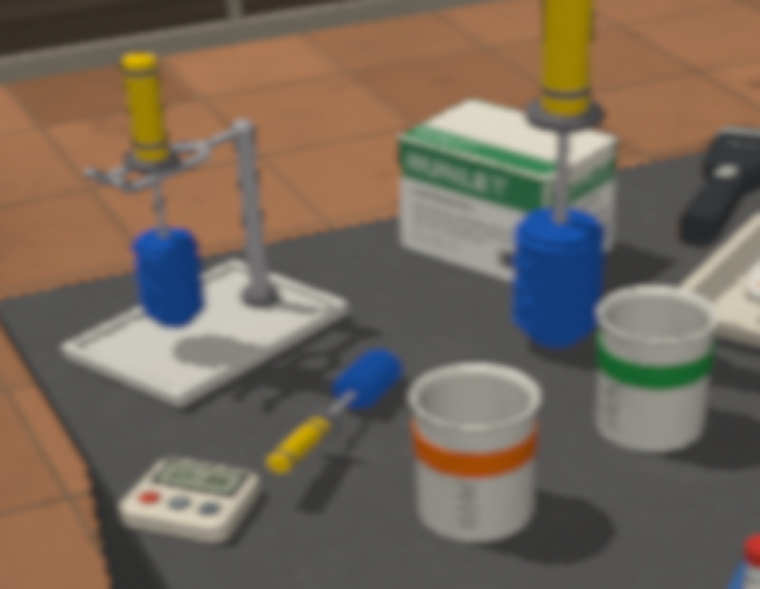

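The crop confirms the medium brush in the fork (handle top at about crop 140,60) and the orange-band beaker nearest the camera. Next I need the fork direction and any tall obstacles.

Run:
```python
from h import *
c=dict(np.load('top.npz'));P=pts(c);ok=c['depth']>0
m=(P[...,2]>.165)&(P[...,2]<.2)&ok&(abs(P[...,0]-.51)<.15)&(abs(P[...,1]+.04)<.1)
q=P[m];print(len(q),q.min(0),q.max(0))
xs=np.arange(.42,.64,.012)
for a in xs:
    k=q[(q[:,0]>=a)&(q[:,0]<a+.012)]
    if len(k):print(round(a,3),len(k),np.round([k[:,1].min(),k[:,1].mean(),k[:,1].max(),k[:,2].mean()],4))
h=cv2.cvtColor(c['frame'],cv2.COLOR_RGB2HSV)
t=(h[...,1]<40)&(h[...,2]>150)&(P[...,2]<.03)&(P[...,2]>-.005)&ok&(abs(P[...,0]-.51)<.15)&(abs(P[...,1]+.04)<.12)
r=cv2.minAreaRect(P[t][:,:2].astype(np.float32));print('tray',r)
for n in('top','scene'):
    c=dict(np.load(n+'.npz'));P=pts(c)
    b=(P[...,2]>.2)&(c['depth']>0)&(P[...,0]>.1)&(P[...,0]<.9)&(abs(P[...,1])<.75)
    k,l,st,ce=cv2.connectedComponentsWithStats(b.astype(np.uint8))
    for i in range(1,k):
        if st[i,4]>10:print(n,st[i],P[l==i].min(0),P[l==i].max(0))
```

```text
348 [ 0.44767478 -0.05418529  0.1661513 ] [ 0.57877012 -0.01835701  0.19986693]
0.444 23 [-0.0496 -0.0361 -0.0184  0.188 ]
0.456 34 [-0.0501 -0.0354 -0.0193  0.1806]
0.468 47 [-0.0518 -0.0368 -0.0204  0.1827]
0.48 36 [-0.0541 -0.0447 -0.0209  0.1878]
0.492 28 [-0.0542 -0.0489 -0.0392  0.1866]
0.504 43 [-0.0541 -0.0401 -0.0225  0.1819]
0.516 36 [-0.0542 -0.0393 -0.0244  0.1799]
0.528 28 [-0.0488 -0.04   -0.0292  0.1792]
0.54 16 [-0.0442 -0.0418 -0.0388  0.1794]
0.552 17 [-0.046  -0.0425 -0.0377  0.1786]
0.564 35 [-0.0503 -0.0442 -0.0361  0.1801]
0.576 5 [-0.0482 -0.0436 -0.0391  0.1806]
tray ((0.4782143831253052, -0.05077006667852402), (0.2718806862831116, 0.1543738842010498), 15.527836799621582)
top [421  73  29  39 788] [ 0.70328565 -0.74315456  0.2002752 ] [ 0.80047787 -0.68377016  0.24180858]
top [226 117  21  30 462] [ 0.62163851 -0.26517809  0.20934359] [ 0.66534706 -0.21815082  0.33539573]
top [138 195  17  11 144] [ 0.481036   -0.04849299  0.20204332] [ 0.50208994 -0.02802317  0.27234807]
top [436 354  37  17 353] [ 0.10524216 -0.74989456  0.2001689 ] [ 0.16113674 -0.69983207  0.27011611]
scene [267  88  22  56 801] [ 0.61643781 -0.27002616  0.20654066] [ 0.66852284 -0.22081532  0.33259274]
scene [161 117  13  31 277] [ 0.47516632 -0.05207009  0.20016048] [ 0.49772525 -0.02949774  0.26939641]
scene [482 165  30  21 337] [ 0.69911933 -0.73033149  0.20000325] [ 0.79769323 -0.68652557  0.23873875]
scene [401 363  41  21 450] [ 0.14102119 -0.74993256  0.24207162] [ 0.15855508 -0.71051593  0.26776472]
```

```bash
python3 -m creep '[[[0,0,-5,0,0,0,0],[0,0,-5,0,0,0,0],[0,0,-5,0,0,0,0],[0,-5,0,0,0,0,0],[0,-5,0,-1,0,0,0],[0,-5,0,-1,0,0,0],[0,-5,0,-1,0,0,0],[0,-5,0,-1,0,0,0]]]' 20
```

```text
t: 0.9
tool_pos: [0.1544, 0.3213, 0.3801]
orientation: [-1.356, -0.951, 0.97]
force: [0.1, -1.3, 1.3]
opening: 0.0928
```

```bash
python3 -m creep '[[[0,0,0,-5,0,0,0],[0,0,0,-5,0,0,0],[0,-1,0,-4.8,0,0,0],[0,-3,0,-4,0,0,0],[0,-3,0,-4,0,0,0],[0,-3,0,-4,0,0,0],[0,-3,0,-4,0,0,0],[0,-3,0,-4,0,0,0]]]'
python3 - <<'E'
from h import *
from scipy.spatial.transform import Rotation as Ro
s=readout.read_state();M=Ro.from_rotvec(s['orientation']).as_matrix();print(np.round(M,4),s['tool_pos'])
print('cm',np.round(100*M.T@(np.array([.491,-.039,.30])-s['tool_pos']),2), s['q'])
# level: rotation (tool frame) that takes tool y to straight down
y=M.T@[0,0,-1];print('level deg',np.degrees(np.cross([0,1,0],y)))
E
```

```text
t: 1.7
tool_pos: [0.429, 0.0516, 0.3827]
orientation: [-1.348, -0.968, 0.967]
force: [0.5, 0.3, -0.7]
opening: 0.093
[[ 0.3181  0.002  -0.948 ]
 [ 0.948  -0.002   0.3181]
 [-0.0012 -1.     -0.0025]] [0.42900579 0.05157125 0.38271167]
cm [-6.6   8.3  -8.74] [ 0.0025658  -0.33751097  1.6482121  -0.00205934  1.82889403 -1.24500668]
level deg [ 0.14494982  0.         -0.07138591]
```

```bash
python3 -m creep '[[[0,0,0,0,0,-7,0],[0,0,0,0,0,-7,0],[0,-2.1,0,-1.7,0,0,0],[0,-2.1,0,-1.7,0,0,0],[0,-2.1,0,-1.7,0,0,0],[0,-2.2,0,-1.8,0,0,0],[0,0,2,0,0,0,0],[0,0,0,0,0,0,0]]]'
python3 - <<'E'
from h import *
from scipy.spatial.transform import Rotation as Ro
c=cam('wrist');cv2.imwrite('pics/4.png',c['frame'][:,:,::-1])
s=readout.read_state();M=Ro.from_rotvec(s['orientation']).as_matrix();print(np.round(M,4),s['tool_pos'])
print('cm',np.round(100*M.T@(np.array([.491,-.039,.227])-s['tool_pos']),2), s['q'])
P=pts(c);m=(P[...,2]>.25)&(P[...,2]<.28)&(c['depth']>0)
v,u=np.nonzero(m);print(len(u),u.min() if len(u) else 0,P[m].mean(0),P[m].min(0),P[m].max(0))
# visible to the wrist cam: tcp
print(proj(c,s['tool_pos']),-c['R'].T@c['t'],proj(c,(.491,-.039,.269)))
E
```

```text
t: 2.5
tool_pos: [0.4943, -0.0502, 0.3574]
orientation: [-1.244, -1.144, 1.154]
force: [0.1, 0.1, -0.5]
opening: 0.0926
[[ 0.0805 -0.0039 -0.9967]
 [ 0.9967 -0.0031  0.0805]
 [-0.0034 -1.      0.0037]] [ 0.49465434 -0.05020354  0.35922236]
cm [ 1.13 13.22  0.41] [-0.20149798 -0.16121988  1.54338865 -0.00386141  1.76267504 -1.69241667]
616 251 [ 0.4890384  -0.03875058  0.26656214] [ 0.47988161 -0.049636    0.25007927] [ 0.50137508 -0.02798715  0.27050665]
[250.33838365 251.5370645 ] [ 0.41778095 -0.04357774  0.51285557] [264.10041868 195.54060878]
```

View pics/4.png

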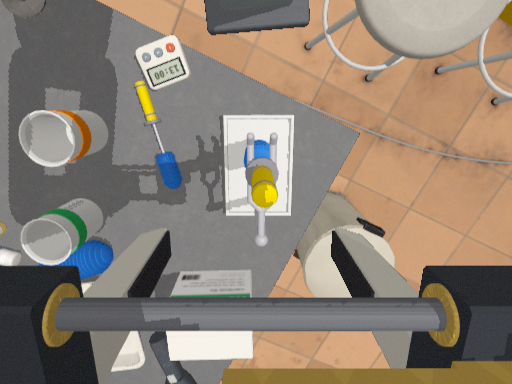

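The wrist view shows the brush handle top at (264,195), hanging in the fork with the fingers either side. The wrist depth puts it at (0.490, -0.039), which agrees with the top view. Descending.

```bash
python3 -m creep '[[[0,0.55,0,0.2,0,0,0],[0,0.55,0,0.2,0,0,0],[0,0,3,0,0,0,0],[0,0,3,0,0,0,0],[0,0,3,0,0,0,0],[0,0,3,0,0,0,0],[0,0,1.1,0,0,0,0],[0,0,0,0,0,0,0]]]'
cat > st.py <<'E'
from h import *
import sys
from scipy.spatial.transform import Rotation as Ro
s=readout.read_state();M=Ro.from_rotvec(s['orientation']).as_matrix();p=s['tool_pos']
T=[float(x) for x in sys.argv[1:4]]
print('pos',np.round(p,4),'F',np.round(s['force'],1),'open',round(s['opening'],4),'tilt/lvl deg',np.round(np.degrees(np.cross([0,1,0],M.T@[0,0,-1])),2),'x',np.round(M[:,0],3),'q',np.round(s['q'],2))
print('need cm',np.round(100*M.T@(np.array(T)-p),2))
E
python3 st.py .491 -.039 .227
```

```text
t: 3.35
tool_pos: [0.4932, -0.0327, 0.2339]
orientation: [-1.254, -1.161, 1.153]
force: [0.2, 0.7, 0.2]
opening: 0.0931
pos [ 0.4932 -0.0327  0.2339] F [0.2 0.7 0.2] open 0.0931 tilt/lvl deg [ 0.63  0.   -0.21] x [ 0.074  0.997 -0.004] q [-0.17 -0.17  1.78 -0.    1.52 -1.67]
need cm [-0.65  0.69  0.18]
```

```bash
python3 -m creep '[[[0,-0.3,0.35,0.1,0.6,0,-0.2],[0,-0.3,0.35,0.1,0,0,0],[0,0,0,0,0,0,0],[1,0,0,0,0,0,0],[1,0,0,0,0,0,0],[1,0,0,0,0,0,0],[1,0,0,0,0,0,0],[1,0,0,0,0,0,0]]]' 30
python3 st.py .491 -.039 .227
```

```text
t: 4.15
tool_pos: [0.4939, -0.0392, 0.2338]
orientation: [-1.251, -1.161, 1.151]
force: [0.7, -0.0, 0.0]
opening: 0.0575
pos [ 0.4939 -0.0392  0.2338] F [ 0.7 -0.   0. ] open 0.0575 tilt/lvl deg [ 0.55  0.   -0.05] x [ 0.073  0.997 -0.001] q [-0.18 -0.17  1.77  0.    1.52 -1.68]
need cm [0.   0.68 0.29]
```

```bash
python3 -m creep '[[[0.4,0,0.6,0.3,0.5,0,0],[0.4,0,0.6,0.2,0.4,0,0],[0.4,0,0.3,0.1,0.3,0,0],[1,0,0,0,0,0,0],[1,0,0,0,0,0,0],[1,0,0,0,0,0,0],[1,0,0,0,0,0,0],[1,0,0,0,0,0,0]]]' 30
python3 st.py .491 -.039 .227
```

```text
t: 4.95
tool_pos: [0.487, -0.0386, 0.2167]
orientation: [-1.232, -1.144, 1.162]
force: [-0.1, -0.6, -0.8]
opening: 0.0215
pos [ 0.487  -0.0386  0.2167] F [-0.1 -0.6 -0.8] open 0.0215 tilt/lvl deg [-0.84  0.   -0.04] x [ 0.073  0.997 -0.001] q [-0.18 -0.15  1.79 -0.    1.52 -1.68]
need cm [-0.01 -1.03 -0.39]
```

```bash
python3 -m creep '[[[1,0,-1,0,0.4,0,0],[1,0,-1,0,0,0,0],[1,0,-0.4,0,0,0,0],[1,0,0,0,0,0,0],[1,0,0,0,0,0,0],[1,0,0,0,0,0,0],[1,0,0,0,0,0,0],[1,0,0,0,0,0,0]]]' 45
python3 st.py .391 -.031 .242
python3 - <<'E'
from h import *
c=cam('scene')
a=c['frame'][90:230,130:290,::-1];cv2.imwrite('pics/5.png',cv2.resize(a,None,fx=4,fy=4,interpolation=2))
E
```

```text
t: 5.75
tool_pos: [0.4878, -0.0386, 0.2436]
orientation: [-1.227, -1.14, 1.165]
force: [-0.8, 0.9, -0.7]
opening: 0.0215
pos [ 0.4878 -0.0386  0.2436] F [-0.8  0.9 -0.7] open 0.0215 tilt/lvl deg [-1.2   0.   -0.04] x [ 0.073  0.997 -0.001] q [-0.18 -0.16  1.75 -0.    1.57 -1.68]
need cm [0.06 0.37 9.7 ]
```

View pics/5.png

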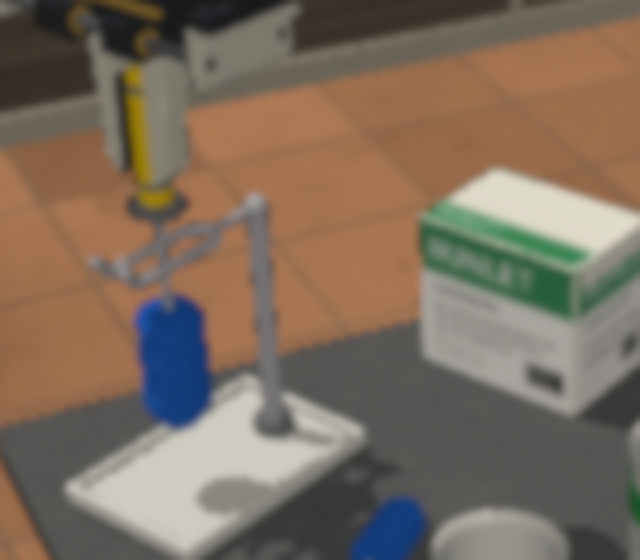

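The brush is lifted clear of the fork: collar at crop (157,205), bars below it, bristles hanging free. Drawing it out through the mouth.

```bash
python3 -m creep '[[[1,0,0,1.5,0,0,0],[1,0,0,1.6,0,0,0],[1,0,0,1.6,0,0,0],[1,0,0,1.6,0,0,0],[1,0,0,1.6,0,0,0],[1,0,0,1.6,-0.5,0,0],[1,0,0,1,-0.5,0,0],[1,0,0,0,0,0,0]]]'
python3 st.py .391 -.031 .35
```

```text
t: 6.6
tool_pos: [0.3785, -0.0306, 0.2438]
orientation: [-1.239, -1.151, 1.158]
force: [0.5, 0.3, -1.0]
opening: 0.0216
pos [ 0.3785 -0.0306  0.2438] F [ 0.5  0.3 -1. ] open 0.0216 tilt/lvl deg [-0.35  0.   -0.03] x [ 0.073  0.997 -0.   ] q [-0.21 -0.5   2.02 -0.    1.63 -1.71]
need cm [  0.04 -10.63  -1.18]
```

```bash
python3 -m creep '[[[1,0,-4.2,0,0,0,0],[1,0,-4.2,0,0,0,0],[1,0,-4.2,0,0,0,0],[1,-3,0,-1,0,0,0],[1,-4,0,-1.3,0,0,0],[1,-4,0,-1.3,0,0,0],[1,-4,0,-1.3,0,0,0],[1,-4,0,-1.3,0,0,0]]]'
python3 -m creep '[[[1,-4,0,-1.3,0,0,0],[1,-2.5,0,-0.7,0,0,0],[1,-1,0,0,0,0,0],[1,0,0,0,0,0,0],[1,0,0,0,0,0,0],[1,0,0,0,0,0,0],[1,0,0,0,0,0,0],[1,0,0,0,0,0,0]]]'
python3 st.py .4425 -.3085 .37
cat > br.py <<'E'
from h import *
import sys
s=readout.read_state()
for n in ('scene','top'):
    c=cam(n);P=pts(c);h=cv2.cvtColor(c['frame'],cv2.COLOR_RGB2HSV)
    p=s['tool_pos'];near=(np.hypot(P[...,0]-p[0],P[...,1]-p[1])<.05)&(c['depth']>0)&(P[...,2]>float(sys.argv[2]))
    m=near&(h[...,0]>100)&(h[...,0]<125)&(h[...,1]>140)
    q=P[m];print(n,len(q))
    if len(q)>30:
        for a in np.arange(q[:,2].min(),q[:,2].max(),.02):
            k=q[(q[:,2]>=a)&(q[:,2]<a+.02)]
            if len(k)>8:
                # silhouette width centre -> axis: add radius along view ray
                o=-c['R'].T@c['t'];d=k.mean(0)[:2]-o[:2];d/=np.linalg.norm(d);w=np.array([-d[1],d[0]])
                s_=k[:,:2]@w;mid=(np.percentile(s_,3)+np.percentile(s_,97))/2
                f=np.percentile(k[:,:2]@d,3)+.0215
                print(round(a,3),len(k),'axis',np.round(w*mid+d*f,4))
    cv2.imwrite(f'pics/{sys.argv[1]}_{n}.png',c['frame'][:,:,::-1])
E
python3 br.py b1 .15
```

```text
t: 7.4
tool_pos: [0.4321, -0.228, 0.3739]
orientation: [-1.236, -1.159, 1.164]
force: [-0.3, 0.6, -0.2]
opening: 0.0214
t: 8.2
tool_pos: [0.4494, -0.3094, 0.3706]
orientation: [-1.233, -1.156, 1.162]
force: [0.6, -0.5, -0.8]
opening: 0.0215
pos [ 0.4494 -0.3094  0.3706] F [ 0.6 -0.5 -0.8] open 0.0215 tilt/lvl deg [-0.41  0.    0.1 ] x [0.066 0.998 0.002] q [-0.7  -0.02  1.39 -0.    1.78 -2.2 ]
need cm [0.04 0.06 0.69]
scene 678
0.191 105 axis [ 0.453  -0.3103]
0.211 156 axis [ 0.4528 -0.3105]
0.231 166 axis [ 0.4521 -0.3109]
0.251 251 axis [ 0.4535 -0.3094]
top 0
```

```bash
python3 -m creep '[[[1,0,0,0.5,-0.4,0,0],[1,0.1,0,0.5,0,0,0],[1,0,0,0,0,0,0],[1,0,0,0,0,0,0],[1,0,2,0,0,0,0],[1,0,2,0,0,0,0],[1,0,0,0,0,0,0],[1,0,0,0,0,0,0]]]'
python3 st.py .4388 -.3075 .21
python3 br.py b2 .12
python3 - <<'E'
from h import *
c=dict(np.load('scene.npz'));a=c['frame'][60:290,170:340,::-1];cv2.imwrite('pics/6.png',cv2.resize(a,None,fx=2.6,fy=2.6,interpolation=2))
E
```

```text
t: 9.1
tool_pos: [0.4386, -0.3078, 0.3319]
orientation: [-1.243, -1.162, 1.159]
force: [-0.4, 0.6, 0.4]
opening: 0.0212
pos [ 0.4386 -0.3078  0.3319] F [-0.4  0.6  0.4] open 0.0212 tilt/lvl deg [ 0.2   0.   -0.03] x [ 0.067  0.998 -0.   ] q [-0.71 -0.07  1.5   0.    1.7  -2.21]
need cm [ 0.03 12.19  0.02]
scene 658
0.153 102 axis [ 0.4443 -0.3087]
0.173 160 axis [ 0.4435 -0.3093]
0.193 163 axis [ 0.4425 -0.309 ]
0.213 233 axis [ 0.4434 -0.3093]
top 0
```

View pics/6.png

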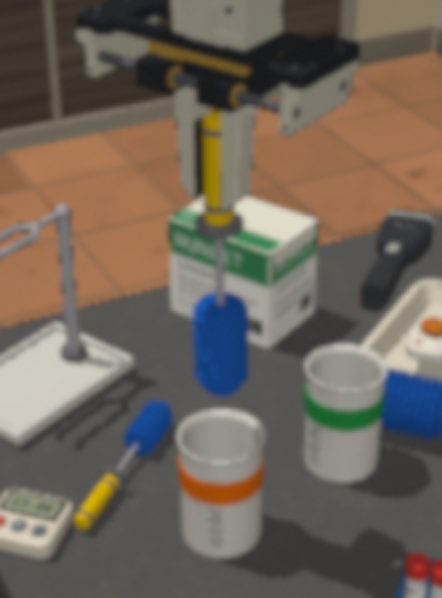

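The large brush that stood at scene (278,150) is no longer standing. I need to see what happened before going on.

View pics/b2_scene.png

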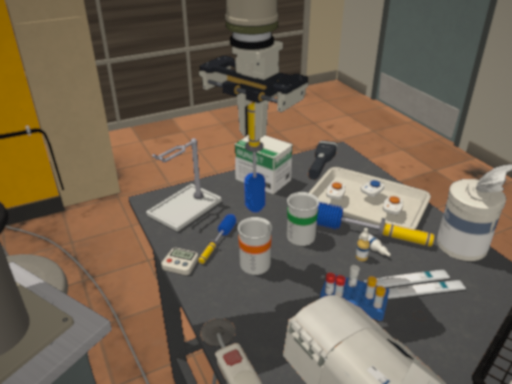

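```bash
cat > chk.py <<'E'
from h import *
def f(n):
    c=dict(np.load(n)) if isinstance(n,str) else n
    P=pts(c);h=cv2.cvtColor(c['frame'],cv2.COLOR_RGB2HSV);H,S,V=h[...,0],h[...,1],h[...,2];ok=c['depth']>0
    for nm,m in {'yellow':(H>18)&(H<32)&(S>150)&(V>80),'orange':(H>3)&(H<16)&(S>150)&(V>120),'green':(H>55)&(H<85)&(S>100),'blue':(H>100)&(H<125)&(S>150)}.items():
        k,l,st,ce=cv2.connectedComponentsWithStats((m&ok).astype(np.uint8))
        for i in range(1,k):
            q=P[l==i]
            if st[i,4]>=40 and q[:,0].mean()<1 and q[:,2].mean()>-.02:print(nm,st[i],'med',np.round(np.median(q,0),3),'zmax',q[:,2].max().round(3))
E
python3 - <<'E'
from chk import *
f('scene.npz')
c=dict(np.load('top.npz'));P=pts(c)
m=((P[...,2]>.095)&(P[...,2]<.112)&(c['depth']>0)).astype(np.uint8)
k,l,st,ce=cv2.connectedComponentsWithStats(m)
for i in range(1,k):
    if st[i,4]>40:print(st[i],P[l==i].mean(0).round(3))
E
```

```text
yellow [229  76  36  13 137] med [ 0.415 -0.31   0.434] zmax 0.439
yellow [247 102   8   9  43] med [ 0.433 -0.308  0.382] zmax 0.41
yellow [248 112   7  28 169] med [ 0.431 -0.31   0.346] zmax 0.374
yellow [249 142  10   5  43] med [ 0.432 -0.315  0.308] zmax 0.313
yellow [383 224   8  12  73] med [ 0.679 -0.524  0.033] zmax 0.041
yellow [392 226  36  19 441] med [ 0.693 -0.576  0.03 ] zmax 0.04
yellow [428 234   6  12  49] med [ 0.703 -0.622  0.028] zmax 0.035
yellow [199 242  16  22 157] med [ 0.398 -0.209  0.016] zmax 0.021
yellow [368 277   8  10  73] med [ 0.46  -0.571  0.069] zmax 0.072
yellow [376 287   9   9  70] med [ 0.444 -0.594  0.069] zmax 0.072
orange [390 197   9   6  43] med [ 0.787 -0.502  0.045] zmax 0.048
orange [239 240  32  14 214] med [ 0.41  -0.33   0.072] zmax 0.084
green [257 154  15  14 103] med [ 0.701 -0.176  0.095] zmax 0.111
green [288 213  29  12 175] med [ 0.551 -0.365  0.072] zmax 0.082
blue [245 174  20  38 651] med [ 0.429 -0.319  0.202] zmax 0.231
blue [317 204  25  24 478] med [ 0.64  -0.393  0.044] zmax 0.059
blue [218 215  18  20 212] med [ 0.501 -0.192  0.025] zmax 0.032
blue [344 282  43  38 571] med [ 0.449 -0.557  0.022] zmax 0.03
[382  90  33  34 112] [ 0.733 -0.644  0.104]
[171 113  51  12  91] [ 0.708 -0.138  0.103]
[268 155  25  25 105] [ 0.599 -0.361  0.103]
[ 336  252   91   72 1249] [ 0.283 -0.607  0.105]
[ 419  304   93   57 1237] [ 0.16  -0.817  0.103]
[503 340   9  40 152] [ 0.093 -0.925  0.101]
```

The large brush, not part of the job, has fallen over (scene 330,215 to 430,237). The white dropper bottle looks tipped over at (375,243). The arm was never near either of them, and the free brush was standing on its rounded nose. The green-band beaker hasn't moved. I'm to leave the droppers alone, so I carry on. I also check in the saved wrist frame when it fell.

```bash
python3 - <<'E'
from h import *
c=dict(np.load('wrist.npz'));P=pts(c)
print('t2.5 standing top would be at',proj(c,(.644,-.243,.33)));h=cv2.cvtColor(c['frame'],cv2.COLOR_RGB2HSV)
m=(h[...,0]>100)&(h[...,0]<125)&(h[...,1]>150)&(c['depth']>0);m[:,130:]=0
print(np.median(P[m],0),P[m].max(0))
E
python3 -m creep '[[[1,0,2.5,0,0,0,0],[1,0,2.5,0,0,0,0],[1,0,2.5,0,0,0,0],[1,0,2.5,0,0,0,0],[1,0,1,0,0,0,0],[1,0,0,0,0,0,0],[1,0,0,0,0,0,0],[1,0,0,0,0,0,0]]]'
python3 st.py .4388 -.3075 .194
```

```text
t2.5 standing top would be at [ 17.35621536 427.20361401]
[ 0.63969034 -0.32255606  0.05037654] [ 0.70423831 -0.09481841  0.43679882]
t: 10.0
tool_pos: [0.4426, -0.3116, 0.2295]
orientation: [-1.257, -1.165, 1.161]
force: [-0.3, 0.8, -0.5]
opening: 0.022
pos [ 0.4426 -0.3116  0.2295] F [-0.3  0.8 -0.5] open 0.022 tilt/lvl deg [ 0.79  0.   -0.54] x [ 0.067  0.998 -0.009] q [-0.71 -0.05  1.67  0.    1.5  -2.21]
need cm [0.41 3.54 0.46]
```

```bash
python3 -m creep '[[[1,0.2,0,0.2,0.4,0,-0.3],[1,0.2,0,0.25,0.4,0,-0.2],[1,0,0,0,0,0,0],[1,0,1,0,0,0,0],[1,0,1,0,0,0,0],[1,0,0.7,0,0,0,0],[1,0,0,0,0,0,0],[1,0,0,0,0,0,0]]]'
python3 st.py .4388 -.3075 .194
```

```text
t: 10.8
tool_pos: [0.4399, -0.3079, 0.2031]
orientation: [-1.245, -1.161, 1.16]
force: [0.5, -0.1, -1.6]
opening: 0.0212
pos [ 0.4399 -0.3079  0.2031] F [ 0.5 -0.1 -1.6] open 0.0212 tilt/lvl deg [ 0.22  0.   -0.16] x [ 0.067  0.998 -0.003] q [-0.71 -0.03  1.7   0.    1.46 -2.21]
need cm [0.04 0.91 0.11]
```

```bash
python3 -m creep '[[[1,0,0.5,0,0,0,0],[1,0,0.4,0.1,0,0,0],[1,0,0.2,0,0,0,0],[1,0,0,0,0,0,0],[1,0,0,0,0,0,0],[1,0,0,0,0,0,0],[1,0,0,0,0,0,0],[1,0,0,0,0,0,0]]]'
python3 st.py .4388 -.3075 .194
```

```text
t: 11.6
tool_pos: [0.4393, -0.3084, 0.1925]
orientation: [-1.247, -1.162, 1.161]
force: [-0.5, 0.6, 0.4]
opening: 0.0217
pos [ 0.4393 -0.3084  0.1925] F [-0.5  0.6  0.4] open 0.0217 tilt/lvl deg [ 0.31  0.   -0.23] x [ 0.067  0.998 -0.004] q [-0.71 -0.03  1.72  0.    1.44 -2.21]
need cm [ 0.09 -0.15  0.06]
```

```bash
python3 -m creep '[[[1,0,0.2,0,0,0,0],[1,0,0.2,0,0,0,0],[1,0,0.1,0,0,0,0],[1,0,0,0,0,0,0],[1,0,0,0,0,0,0],[1,0,0,0,0,0,0],[1,0,0,0,0,0,0],[1,0,0,0,0,0,0]]]'
python3 st.py .4388 -.3075 .194
```

```text
t: 12.4
tool_pos: [0.4407, -0.3091, 0.1923]
orientation: [-1.252, -1.164, 1.161]
force: [-0.7, -0.0, 1.2]
opening: 0.0215
pos [ 0.4407 -0.3091  0.1923] F [-0.7 -0.   1.2] open 0.0215 tilt/lvl deg [ 0.55  0.   -0.37] x [ 0.066  0.998 -0.006] q [-0.71 -0.03  1.72  0.    1.44 -2.21]
need cm [ 0.15 -0.17  0.2 ]
```

```bash
python3 -m creep '[[[1,0,0.5,0,0.3,0,-0.2],[1,0,0.5,0,0.2,0,-0.1],[1,0,0,0,0,0,0],[1,0,0,0,0,0,0],[1,0,0,0,0,0,0],[1,0,0,0,0,0,0],[1,0,0,0,0,0,0],[1,0,0,0,0,0,0]]]'
python3 st.py .4388 -.3075 .194
```

```text
t: 13.2
tool_pos: [0.4451, -0.3112, 0.1916]
orientation: [-1.254, -1.166, 1.16]
force: [0.3, 0.7, 3.2]
opening: 0.0215
pos [ 0.4451 -0.3112  0.1916] F [0.3 0.7 3.2] open 0.0215 tilt/lvl deg [ 0.71  0.   -0.39] x [ 0.066  0.998 -0.007] q [-0.71 -0.02  1.71  0.    1.43 -2.21]
need cm [ 0.33 -0.25  0.65]
```

A steady upward force (3 N) at TCP z 0.1916 and no further descent mean the tip is on the bottom. Stroking up, recentring as I go.

```bash
python3 -m creep '[[[1,0.1,-1,0.2,0,0,0],[1,0.1,-2.3,0.2,0.3,0,-0.2],[1,0.1,-2.3,0.2,0.3,0,-0.2],[1,0,-2.3,0,0,0,0],[1,0,-0.5,0,0,0,0],[1,0,0,0,0,0,0],[1,0,0,0,0,0,0],[1,0,0,0,0,0,0]]]'
python3 st.py .4388 -.3075 .278
```

```text
t: 14.0
tool_pos: [0.436, -0.3057, 0.2763]
orientation: [-1.233, -1.159, 1.159]
force: [-0.9, -0.3, 0.4]
opening: 0.0215
pos [ 0.436  -0.3057  0.2763] F [-0.9 -0.3  0.4] open 0.0215 tilt/lvl deg [-0.25  0.    0.25] x [0.066 0.998 0.004] q [-0.71 -0.06  1.6   0.    1.61 -2.21]
need cm [-0.16 -0.17 -0.29]
```

```bash
python3 -m creep '[[[1,0,-0.6,0,0,0,0],[1,0,0,0,0,0,0],[1,0,2.5,0,0,0,0],[1,0,2.5,0,0,0,0],[1,0,2.2,0.2,0,0,0],[1,0,1,0.1,0.2,0,-0.2],[1,0,0.4,0,0.2,0,-0.1],[1,0,0,0,0,0,0]]]'
python3 st.py .4388 -.3075 .192
```

```text
t: 14.8
tool_pos: [0.4325, -0.3049, 0.1924]
orientation: [-1.223, -1.157, 1.158]
force: [-0.3, -0.1, -0.6]
opening: 0.0215
pos [ 0.4325 -0.3049  0.1924] F [-0.3 -0.1 -0.6] open 0.0215 tilt/lvl deg [-0.72  0.    0.62] x [0.066 0.998 0.011] q [-0.71 -0.02  1.72  0.    1.47 -2.22]
need cm [-0.22  0.03 -0.65]
```

Near the bottom. I recentre, then press lightly to confirm contact.

```bash
python3 -m creep '[[[1,-0.1,0.1,-0.3,-0.3,0,0.3],[1,-0.1,0.5,-0.3,-0.3,0,0.2],[1,0,0.4,0,0,0,0],[1,0,0.3,0,0,0,0],[1,0,0,0,0,0,0],[1,0,0,0,0,0,0],[1,0,0,0,0,0,0],[1,0,0,0,0,0,0]]]'
python3 st.py .4388 -.3075 .192
```

```text
t: 15.6
tool_pos: [0.4447, -0.3094, 0.1935]
orientation: [-1.254, -1.168, 1.159]
force: [-0.6, 0.4, -0.4]
opening: 0.0216
pos [ 0.4447 -0.3094  0.1935] F [-0.6  0.4 -0.4] open 0.0216 tilt/lvl deg [ 0.77  0.   -0.32] x [ 0.065  0.998 -0.006] q [-0.7  -0.02  1.71  0.    1.44 -2.21]
need cm [0.15 0.14 0.6 ]
```

```bash
python3 -m creep '[[[1,0.1,0,0.25,0.3,0,-0.1],[1,0,0,0.25,0.3,0,-0.1],[1,0,0,0,0,0,0],[1,0,0.5,0,0,0,0],[1,0,0.5,0,0,0,0],[1,0,0.3,0,0,0,0],[1,0,0,0,0,0,0],[1,0,0,0,0,0,0]]]'
python3 st.py .4388 -.3075 .192
```

```text
t: 16.4
tool_pos: [0.4441, -0.3096, 0.1904]
orientation: [-1.256, -1.169, 1.16]
force: [0.2, 0.1, -1.3]
opening: 0.0216
pos [ 0.4441 -0.3096  0.1904] F [ 0.2  0.1 -1.3] open 0.0216 tilt/lvl deg [ 0.87  0.   -0.4 ] x [ 0.065  0.998 -0.007] q [-0.71 -0.02  1.72  0.    1.43 -2.21]
need cm [ 0.17 -0.17  0.54]
```

```bash
cat > tip.py <<'E'
from h import *
import sys
s=readout.read_state();p=s['tool_pos']
def low(c,p):
    P=pts(c);h=cv2.cvtColor(c['frame'],cv2.COLOR_RGB2HSV);H,S,V=[h[...,i] for i in range(3)]
    near=(np.hypot(P[...,0]-p[0],P[...,1]-p[1])<.04)&(c['depth']>0)
    y=near&(H>18)&(H<32)&(S>130)&(V>60)&(P[...,2]<p[2]+.02)&(P[...,2]>p[2]-.06)
    return np.percentile(P[y][:,2],2),np.median(P[y][:,:2],0)
if len(sys.argv)>1:
    c=dict(np.load('scene.npz'));print('ref',low(c,np.array([.4386,-.3078,.3319])),.3319)
c=cam('scene');print('now',low(c,p),p)
P=pts(c);h=cv2.cvtColor(c['frame'],cv2.COLOR_RGB2HSV)
m=(h[...,0]>3)&(h[...,0]<16)&(h[...,1]>150)&(h[...,2]>120)&(P[...,0]<.5)&(P[...,2]>.05)&(P[...,2]<.1)&(P[...,1]>-.4)&(c['depth']>0)
print('orange band',np.median(P[m],0).round(4),m.sum())
cv2.imwrite('pics/7.png',cv2.resize(c['frame'][80:290,150:350,::-1],None,fx=2.8,fy=2.8,interpolation=2))
E
python3 tip.py 1
```

```text
ref (np.float64(0.30295484763512676), array([ 0.43130237, -0.31096388])) 0.3319
now (np.float64(0.16475693238232092), array([ 0.43380692, -0.31341395])) [ 0.4440826  -0.30959622  0.19042247]
orange band [ 0.4098 -0.3298  0.0719] 212
```

View pics/7.png

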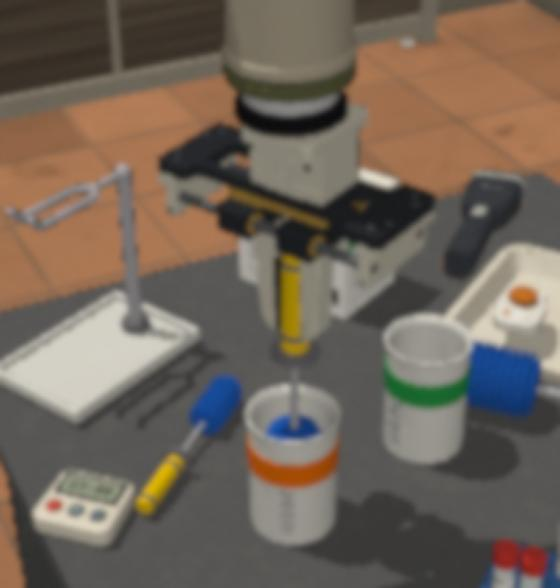

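The brush sits in the orange-band beaker (bristles at crop 293,430). The handle's lower edge puts the tip at about z 0.007 against a floor of 0.006, and the beaker has not moved. Second stroke done; now up and down a third time.

```bash
python3 -m creep '[[[1,0.1,-1,0.2,0,0,0],[1,0,-2.3,0.2,0.3,0,-0.2],[1,0,-2.4,0,0.3,0,-0.2],[1,0,-2.4,0,0,0,0],[1,0,-0.8,0,0,0,0],[1,0,0,0,0,0,0],[1,0,0,0,0,0,0],[1,0,0,0,0,0,0]]]'
python3 st.py .4388 -.3075 .28
```

```text
t: 17.25
tool_pos: [0.4368, -0.3067, 0.2788]
orientation: [-1.235, -1.162, 1.159]
force: [-0.2, 1.0, -2.0]
opening: 0.0213
pos [ 0.4368 -0.3067  0.2788] F [-0.2  1.  -2. ] open 0.0213 tilt/lvl deg [-0.11  0.    0.25] x [0.065 0.998 0.004] q [-0.71 -0.06  1.6   0.    1.61 -2.22]
need cm [-0.07 -0.12 -0.2 ]
```

Tip at about 0.095, near the rim. Third stroke down.

```bash
python3 -m creep '[[[1,0,2,0,0,0,0],[1,0,2.5,0,0,0,0],[1,0,2.2,0,0,0,0],[1,0,1.2,0,0,0,0],[1,0,0.7,0,0,0,0],[1,0,0.4,0,0,0,0],[1,0,0,0,0,0,0],[1,0,0,0,0,0,0]]]'
python3 st.py .4388 -.3075 .19
python3 tip.py
```

```text
t: 18.05
tool_pos: [0.439, -0.3068, 0.1898]
orientation: [-1.242, -1.166, 1.158]
force: [-0.5, 0.8, -0.9]
opening: 0.0212
pos [ 0.439  -0.3068  0.1898] F [-0.5  0.8 -0.9] open 0.0212 tilt/lvl deg [ 0.28 -0.    0.11] x [0.065 0.998 0.002] q [-0.71 -0.03  1.72  0.    1.44 -2.22]
need cm [-0.07 -0.02  0.02]
now (np.float64(0.1647483742838917), array([ 0.42814572, -0.31116436])) [ 0.43904554 -0.30683047  0.1898472 ]
orange band [ 0.4068 -0.3281  0.0726] 220
```

```bash
python3 -m creep '[[[1,0,0.5,0,0,0,0],[1,0,0.4,0,0,0,0],[1,0,0,0,0,0,0],[1,0,-0.5,0,0,0,0],[1,0,-2,0,0,0,0],[1,0,-3,0,0,0,0],[1,0,-3,0,0,0,0],[1,0,-2,0,0,0,0]]]'
python3 st.py .4388 -.3075 .37
python3 -m creep '[[[1,0,-3,0,0,0,0],[1,0,-4,0,0,0,0],[1,0,-2,0,0,0,0],[1,0,0,0,0,0,0],[1,0,0,0,0,0,0],[1,0,0,0,0,0,0],[1,0,0,0,0,0,0],[1,0,0,0,0,0,0]]]'
python3 st.py .378 -.031 .37
python3 br.py b3 .13; python3 tip.py
```

```text
t: 18.9
tool_pos: [0.4381, -0.3058, 0.2892]
orientation: [-1.238, -1.166, 1.156]
force: [0.3, -0.4, -0.5]
opening: 0.0213
pos [ 0.4381 -0.3058  0.2892] F [ 0.3 -0.4 -0.5] open 0.0213 tilt/lvl deg [ 0.18 -0.    0.32] x [0.065 0.998 0.006] q [-0.71 -0.07  1.58  0.01  1.63 -2.22]
need cm [-0.12 -8.08 -0.11]
t: 19.7
tool_pos: [0.436, -0.3059, 0.377]
orientation: [-1.229, -1.162, 1.155]
force: [0.2, -0.3, -0.9]
opening: 0.0212
pos [ 0.436  -0.3059  0.377 ] F [ 0.2 -0.3 -0.9] open 0.0212 tilt/lvl deg [-0.27  0.    0.57] x [0.066 0.998 0.01 ] q [-0.71 -0.06  1.41  0.01  1.79 -2.22]
need cm [27.04  1.01  7.6 ]
scene 739
0.202 113 axis [ 0.4206 -0.3038]
0.222 175 axis [ 0.4212 -0.3039]
0.242 177 axis [ 0.4237 -0.305 ]
0.262 274 axis [ 0.4253 -0.3054]
top 0
now (np.float64(0.3536131865011682), array([ 0.4251652, -0.3093095])) [ 0.43606176 -0.30594769  0.37733362]
orange band [ 0.405  -0.3276  0.0725] 214
```

```bash
python3 -m creep '[[[1,3,0,0.9,0,0,0],[1,4,0,1.2,0,0,0],[1,4,0,1.2,0,0,0],[1,4,0,1.2,0,0,0],[1,4,0,1.2,0,0,0],[1,4,0,1.2,0,0,0],[1,3,0,0.7,0,0,0],[1,1,0,0,0,0,0]]]'
python3 -m creep '[[[1,0,0,0,-1.5,0,0.5],[1,0,0,0,-1.5,0,0],[1,0,0,0,-1.3,0,0],[1,0,0,0,0,0,0],[1,0,0,0,0,0,0],[1,0,0,0,0,0,0],[1,0,0,0,0,0,0],[1,0,0,0,0,0,0]]]'
python3 st.py .378 -.031 .37
python3 br.py b4 .13; python3 tip.py
```

```text
t: 20.65
tool_pos: [0.375, -0.0238, 0.3785]
orientation: [-1.23, -1.159, 1.15]
force: [0.3, 0.1, 0.1]
opening: 0.0213
t: 21.45
tool_pos: [0.3747, -0.0229, 0.3787]
orientation: [-1.296, -1.212, 1.12]
force: [0.4, 0.3, -1.2]
opening: 0.0216
pos [ 0.3747 -0.0229  0.3787] F [ 0.4  0.3 -1.2] open 0.0216 tilt/lvl deg [ 4.3 -0.   0.2] x [0.07  0.998 0.004] q [-0.21 -0.57  1.82  0.01  1.82 -1.71]
need cm [-0.78  0.89 -0.32]
scene 573
0.204 87 axis [ 0.3722 -0.0228]
0.224 142 axis [ 0.3718 -0.0244]
0.244 157 axis [ 0.3721 -0.0251]
0.264 187 axis [ 0.3727 -0.0232]
top 18
now (np.float64(0.3543119439541995), array([ 0.36314253, -0.0279861 ])) [ 0.37465174 -0.02284605  0.37868437]
orange band [ 0.4052 -0.3289  0.0725] 205
```

The brush had pitched about 4.5° in the grip. I tilted the tool to match, and it hangs plumb again. Descending in front of the fork mouth.

```bash
python3 -m creep '[[[1,-0.3,0,0,0,0,0],[1,-0.3,3,0.2,0,0,0],[1,0,3,0.2,0,0,0],[1,0,3,0.2,0,0,0],[1,0,3,0.2,0,0,0],[1,0,1.5,0.1,0,0,0],[1,0,0,0,0,0,0],[1,0,0,0,0,0,0]]]'
python3 st.py .3747 -.0285 .2365
python3 br.py b5 .04; python3 tip.py
```

```text
t: 22.4
tool_pos: [0.3765, -0.0299, 0.2409]
orientation: [-1.299, -1.215, 1.12]
force: [0.1, 0.3, -0.5]
opening: 0.0217
pos [ 0.3765 -0.0299  0.2409] F [ 0.1  0.3 -0.5] open 0.0217 tilt/lvl deg [ 4.5  -0.    0.15] x [0.069 0.998 0.003] q [-0.23 -0.61  2.1   0.02  1.58 -1.73]
need cm [0.12 0.42 0.22]
scene 488
0.066 63 axis [ 0.3747 -0.0315]
0.086 122 axis [ 0.376  -0.0312]
0.106 124 axis [ 0.3751 -0.0324]
0.126 179 axis [ 0.3749 -0.0304]
top 4
now (np.float64(0.217394737437574), array([ 0.3656541 , -0.03504905])) [ 0.37694601 -0.02992655  0.24158274]
orange band [ 0.406  -0.3296  0.0722] 206
```

```bash
python3 -m creep '[[[1,0.1,0.3,0,0,0,0],[1,0,0.2,-1,0,0,0],[1,0,0.1,-1,0,0,0],[1,0,0.1,-1,0,0,0],[1,0,0.1,-1,0,0,0],[1,0,0.1,-1,0,0,0],[1,0,0,-0.4,0,0,0],[1,0,0,0,0,0,0]]]'
python3 st.py .489 -.0365 .2365
python3 tip.py;python3 br.py b6 .04
```

```text
t: 23.35
tool_pos: [0.4374, -0.033, 0.2439]
orientation: [-1.31, -1.223, 1.115]
force: [0.3, -0.3, -0.8]
opening: 0.0212
pos [ 0.4374 -0.033   0.2439] F [ 0.3 -0.3 -0.8] open 0.0212 tilt/lvl deg [ 5.25 -0.    0.04] x [0.069 0.998 0.001] q [-0.2  -0.43  1.97  0.01  1.51 -1.71]
need cm [ 0.01  1.21 -5.08]
now (np.float64(0.22069881280822903), array([ 0.42565563, -0.03829268])) [ 0.43739832 -0.0330341   0.24392825]
orange band [ 0.4054 -0.3291  0.0721] 204
scene 454
0.075 107 axis [ 0.4371 -0.0343]
0.095 115 axis [ 0.4366 -0.0353]
0.115 111 axis [ 0.4365 -0.0353]
0.135 121 axis [ 0.4368 -0.034 ]
top 14
```

View pics/7.png

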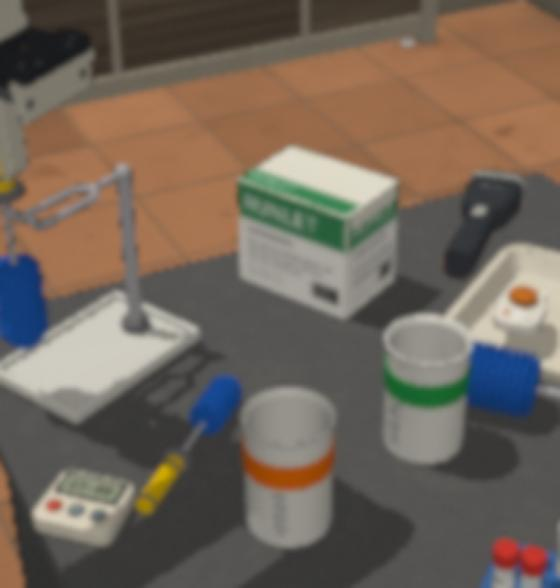

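The brush is at the fork mouth, raised about 33 mm and on the slot line. Moving in.

```bash
python3 -m creep '[[[1,0,0.3,0,-0.3,0,0],[1,0,0.2,-1,0,0,0],[1,0,0.2,-1,0,0,0],[1,0,0.2,-1,0,0,0],[1,0,0.2,-1,0,0,0],[1,0,0,-0.6,0,0,0],[1,0,0,0,0,0,0],[1,0,0,0,0,0,0]]]'
python3 st.py .489 -.0365 .21
python3 tip.py;python3 br.py b7 .04
python3 - <<'E'
from h import *
c=dict(np.load('scene.npz'));cv2.imwrite('pics/8.png',cv2.resize(c['frame'][90:230,110:250,::-1],None,fx=4,fy=4,interpolation=2))
E
```

```text
t: 24.3
tool_pos: [0.4845, -0.0363, 0.2362]
orientation: [-1.314, -1.227, 1.112]
force: [-0.4, -0.0, -1.1]
opening: 0.0215
pos [ 0.4845 -0.0363  0.2362] F [-0.4 -0.  -1.1] open 0.0215 tilt/lvl deg [ 5.59 -0.    0.04] x [0.069 0.998 0.001] q [-0.19 -0.29  1.88  0.01  1.46 -1.69]
need cm [ 0.01  2.65 -0.19]
now (np.float64(0.21090820456216816), array([ 0.47289088, -0.04117719])) [ 0.48449009 -0.03629251  0.23622726]
orange band [ 0.4048 -0.3285  0.0722] 212
scene 409
0.065 79 axis [ 0.4852 -0.0383]
0.085 100 axis [ 0.485  -0.0378]
0.105 101 axis [ 0.4848 -0.0381]
0.125 129 axis [ 0.4844 -0.0377]
top 1
```

View pics/8.png

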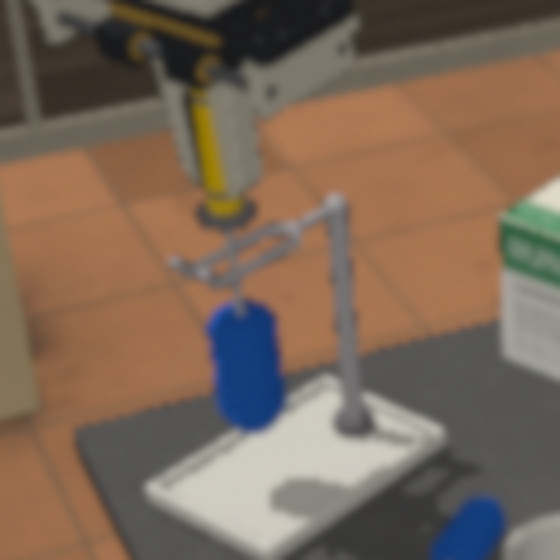

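The stem is in the slot (crop 238,290), with the collar about 24 mm above the bars and on the slot's midline. Lowering.

```bash
python3 -m creep '[[[1,0,0.6,0,-0.4,0,0],[1,0,0.6,0,-0.4,0,0],[1,0,0.5,0,0,0,0],[1,0,0.4,0,0,0,0],[1,0,0.2,0,0,0,0],[1,0,0,0,0,0,0],[1,0,0,0,0,0,0],[1,0,0,0,0,0,0]]]'
python3 st.py .4865 -.0363 .212
python3 tip.py;python3 br.py b8 .04
```

```text
t: 25.25
tool_pos: [0.4868, -0.0365, 0.2123]
orientation: [-1.328, -1.239, 1.104]
force: [0.0, 0.3, 0.3]
opening: 0.0214
pos [ 0.4868 -0.0365  0.2123] F [0.  0.3 0.3] open 0.0214 tilt/lvl deg [ 6.57 -0.    0.02] x [0.069 0.998 0.   ] q [-0.19 -0.29  1.92  0.01  1.4  -1.69]
need cm [0.01 0.03 0.03]
now (np.float64(0.18685274370012725), array([ 0.47511351, -0.04199283])) [ 0.48678304 -0.03646746  0.21229786]
orange band [ 0.4057 -0.3282  0.0724] 204
scene 398
0.045 80 axis [ 0.4892 -0.0382]
0.065 105 axis [ 0.4891 -0.038 ]
0.085 105 axis [ 0.4888 -0.0384]
0.105 108 axis [ 0.4898 -0.0369]
top 23
```

The handle's lower edge is at 0.187, so the collar is on the bars (0.180) and the brush is plumb. Releasing and then withdrawing upward.

```bash
python3 -m creep '[[[0.65,0,0,0,0,0,0],[0.6,0,0,0,0,0,0],[0.5,0,0,0,0,0,0],[0.3,0,0,0,0,0,0],[0,0,0,0,0,0,0],[0,0,0,0,0,0,0],[0,0,0,0,0,0,0],[0,0,0,0,0,0,0]]]' 
python3 st.py .4868 -.0365 .212
python3 tip.py;python3 br.py b9 .04
```

```text
t: 26.2
tool_pos: [0.4869, -0.0365, 0.2122]
orientation: [-1.328, -1.239, 1.104]
force: [0.0, 0.5, -0.1]
opening: 0.0806
pos [ 0.4869 -0.0365  0.2122] F [ 0.   0.5 -0.1] open 0.0806 tilt/lvl deg [ 6.58 -0.    0.02] x [0.069 0.998 0.   ] q [-0.19 -0.29  1.92  0.01  1.39 -1.69]
need cm [-0.    0.01  0.01]
now (np.float64(0.18659206458075014), array([ 0.47882086, -0.0441132 ])) [ 0.48691317 -0.03649682  0.21215584]
orange band [ 0.4054 -0.3289  0.0725] 204
scene 405
0.042 66 axis [ 0.4857 -0.0382]
0.062 107 axis [ 0.4841 -0.0384]
0.082 110 axis [ 0.4856 -0.039 ]
0.102 122 axis [ 0.4865 -0.0372]
top 0
```

```bash
python3 -m creep '[[[0,0,-1,0,0,0,0],[0,0,-2,-0.2,0,0,0],[0,0,-3,-0.3,0,0,0],[0,0,-4,0,0,0,0],[0,0,-4,0,0,0,0],[0,0,-2,0,0,0,0],[0,0,0,0,0,0,0],[0,0,0,0,0,0,0]]]' 
python3 -m creep '[[[0,3,0,0,0,0,0],[0,4,0,0,0,0,0],[0,4,0,0,0,0,0],[0,4,0,0,0,0,0],[0,3,0,0,0,0,0],[0,0,0,0,0,0,0],[0,0,0,0,0,0,0],[0,0,0,0,0,0,0]]]'
python3 - <<'E'
from h import *
from chk import f
c=cam('scene');f(c);t=cam('top')
a=c['frame'][90:300,120:440,::-1];b=t['frame'][100:270,110:350,::-1]
cv2.imwrite('pics/9.png',np.hstack([cv2.resize(a,(440,480),interpolation=2),cv2.resize(b,(360,480),interpolation=2)]))
s=readout.read_state();print(s['t'],s['tool_pos'],s['force'])
for z0,z1,nm in((.095,.112,'rim'),(.25,.28,'handle')):
    P=pts(t);m=((P[...,2]>z0)&(P[...,2]<z1)&(t['depth']>0)).astype(np.uint8)
    k,l,st,ce=cv2.connectedComponentsWithStats(m)
    for i in range(1,k):
        if 25<st[i,4]<300:
            q=P[l==i];print(nm,st[i],np.round(q.mean(0),3))
E
```

```text
t: 27.15
tool_pos: [0.4716, -0.0354, 0.3809]
orientation: [-1.328, -1.239, 1.104]
force: [-0.0, 0.6, -0.8]
opening: 0.0929
t: 27.95
tool_pos: [0.4811, 0.1487, 0.3661]
orientation: [-1.319, -1.222, 1.115]
force: [0.8, -1.0, -0.2]
opening: 0.0933
yellow [59 16 22  6 47] med [0.45  0.186 0.465] zmax 0.468
yellow [160 118  10   6  44] med [ 0.482 -0.042  0.266] zmax 0.269
yellow [161 124  11  23 201] med [ 0.479 -0.044  0.23 ] zmax 0.257
yellow [383 224   8  12  74] med [ 0.679 -0.524  0.033] zmax 0.04
yellow [392 226  36  19 440] med [ 0.693 -0.576  0.03 ] zmax 0.039
yellow [428 234   6  12  49] med [ 0.703 -0.622  0.027] zmax 0.037
yellow [199 242  16  22 158] med [ 0.399 -0.209  0.016] zmax 0.021
yellow [368 276   8  11  75] med [ 0.46  -0.57   0.068] zmax 0.073
yellow [376 287   9   9  68] med [ 0.444 -0.594  0.069] zmax 0.072
orange [390 197   9   6  43] med [ 0.788 -0.502  0.046] zmax 0.048
orange [236 240  33  15 216] med [ 0.405 -0.328  0.072] zmax 0.082
green [236 147  36  21 141] med [ 0.701 -0.169  0.101] zmax 0.111
green [252 147  23   8  55] med [ 0.719 -0.158  0.114] zmax 0
[... 156 characters left out ...]
4 480] med [ 0.64  -0.393  0.045] zmax 0.059
blue [218 215  18  20 218] med [ 0.5   -0.192  0.025] zmax 0.032
blue [344 282  43  38 591] med [ 0.449 -0.558  0.023] zmax 0.029
28.05 [0.48127445 0.14818063 0.36653442] [ 0.40244276 -0.5798327  -0.171715  ]
rim [382  95  27  29 106] [ 0.732 -0.642  0.104]
rim [172 120  42   4  68] [ 0.707 -0.12   0.104]
rim [265 155  28  27 170] [ 0.587 -0.348  0.104]
rim [158 197   9  16  43] [ 0.487 -0.049  0.106]
rim [249 211  28  28 166] [ 0.438 -0.306  0.104]
rim [504 336   8  43 151] [ 0.095 -0.927  0.1  ]
rim [125 369  41  15 105] [ 0.061 -0.018  0.104]
handle [137 197  11  10  90] [ 0.488 -0.037  0.266]
handle [450 354  44  16 226] [ 0.144 -0.75   0.262]
```

View pics/9.png

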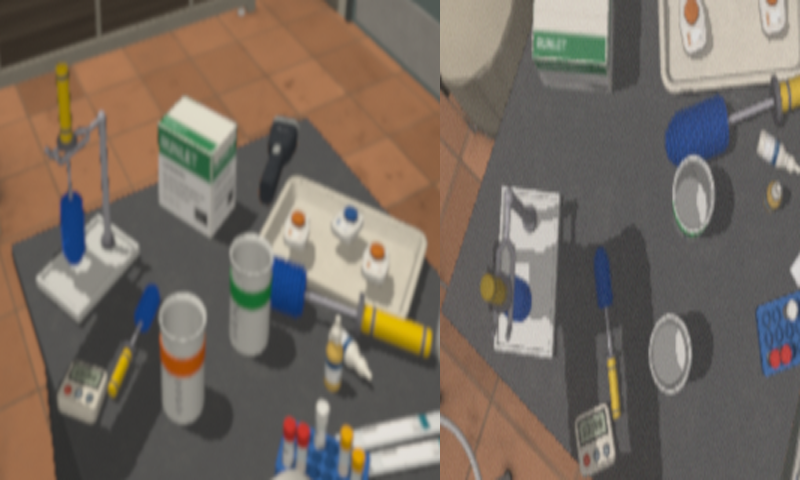

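The brush hangs in the fork by its collar. The orange-band beaker stands about 5 mm from where it was, and the green-band beaker and timer have not moved. The white dropper lies on its side next to the fallen large brush. I was told not to touch it, so I leave it and hand in.

```bash
python3 -c "
from plant import robot
print(robot.close_job())"
```

```text
the job is handed in; nothing more can be done
None
```

The brush is scrubbed through and back in the fork, and the job is handed in at about 28 s. However, the white dropper bottle ended up knocked over, apparently by the large spare brush falling.

**Scrubbing:** I took the middle-sized brush out through the fork mouth and made three strokes to the bottom of the orange-band beaker.
- **Bottom:** on stroke 1 the arm stopped descending at a 3 N upward push. On strokes 2 and 3 the force showed nothing clear, but the camera put the tip at about 7–8 mm, with the beaker floor at 6 mm.
- **Between strokes:** the tip came up to about 90–95 mm, with the rim at 105 mm.

**Hanging:** the brush slipped about 4.5° in the grip, so I tilted the tool to match before hanging it. After release it hangs plumb by its collar at (0.488, -0.037), with the handle top at 0.27 m as at the start. The gripper is open and clear of everything.

**What did not come out clean:**
- **Orange-band beaker:** it is upright but slid about 5 mm during the scrubbing.
- **White dropper bottle:** the large spare brush, standing on its rounded nose at the start, was already down in the wrist picture at 2.5 s. It now lies beside the white dropper, which is on its side. The arm was never near either, and I left both alone as told.
- **Not moved, as far as I could see:** the green-band beaker stayed within about 1 mm. The timer and the yellow dropper look unmoved in the last picture, but I did not measure them.

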